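# Drain a rinsed cask in its roller cradle

### The job

The little oak cask has been scoured with steel cleaning balls. Pull the bung out of the top and put it in the white tray, then roll the cask round in its cradle until the bung hole points straight down and all four balls have dropped into the pan underneath. Leave it standing like that to drain, and leave the other things on the table where they are.

Things in the scene. Friction and masses are not known exactly. Their poses are not given: they have to be found in the camera images.
- cask (a joint): Angle of the oak cask about its level axis (y of the cradle). 0 = bung hole straight up, as at the start; positive turns its top towards the cradle's +x; +3.14 or -3.14 = hole straight down; stops at +-3.6. It rolls either way, needs about 2 N along its surface and stays where left: it can be rolled by pressing a fingertip on its top (5 to 20 N) and dragging, part of a turn at a time.
- cask_middle (a point): Centre of the oak cask (staves and steel hoops, 220 mm long, about 1.3 kg), on its axis, 150 mm above the table. Its outside is 82 to 83 mm from the axis at mid-length, 81 mm at 38 mm from the middle, 76 mm at 76 mm and 69 mm at the ends. Turns with the cask: y along the axis, z towards the bung hole.
- bung_hole (a point): Middle of the mouth of the round bung hole, 42 mm across, midway along the cask, 82 mm from its axis; staves 10 mm thick. Turns with the cask; z points out of the hole.
- tap (a point): Wooden tap sticking 52 mm out of the cask's +y end, 47 mm off the axis on the side away from the bung hole: lowest when the hole is on top, highest when the hole points straight down. This point is on its middle line, 20 mm beyond the end of the cask.
- cradle: Fixed timber cradle with four rubber rollers under the cask, 240 mm (x) by 200 mm (y), 98 mm high. Origin on the table under the middle of the cask; its y axis is the direction of the cask's axis, which lies 150 mm above the table.
- bung: White silicone bung, a plain cone 80 mm tall, 34 mm across at the bottom and 52 mm at the top, about 90 g, seated in the bung hole at the start with its upper 43 mm standing out; it is not jammed and pulls straight up. Origin in the middle of its small end, z axis towards its wide end.
- tray: White shallow plastic tray, 160 mm (x) by 150 mm (y), rim 18 mm high, floor 4 mm thick, fixed; origin in the middle of its underside on the table. It stands to one side of the cask, left or right.
- pan: Loose steel pan under the cask, 340 mm (x) by 140 mm (y), rim 42 mm high, floor 3 mm thick; it lies between the cradle's end frames and shows at both sides of the cask. Origin in the middle of its underside.
- ball1: One of four loose steel balls, 20 mm across, 33 g, inside the cask at the start; origin at its centre.
- ball2: One of four loose steel balls, 20 mm across, 33 g, inside the cask at the start; origin at its centre.
- ball3: One of four loose steel balls, 20 mm across, 33 g, inside the cask at the start; origin at its centre.
- ball4: One of four loose steel balls, 20 mm across, 33 g, inside the cask at the start; origin at its centre.
- bowl: Bystander: loose steel bowl, 170 mm across, 75 mm high, on the side of the table across from the tray; origin under its middle.
- jug: Bystander: loose clear measuring jug, 104 mm across, 130 mm high, handle to its +y; origin under its middle.
- pillar_candle: Bystander: loose wax pillar, 68 mm across, 105 mm high; origin under its middle.
- egg_candle: Bystander: loose egg-shaped candle, 54 mm across, 69 mm high; origin under its middle.
- jar: Bystander: loose lidded glass jar, 72 mm across, 95 mm high; origin under its middle.
- spoon: Bystander: loose wooden spoon, 200 mm long, lying on the table along its x axis.
Things that resemble listed ones, but are neither listed nor needed, are in the scene too. What is shaped like the bung but red is not meant.

How it is judged:
By the outcome, as a careful person would: the job done as asked, in the order asked, and still so for the second after the job is handed in, with the robot touching nothing.
It also fails if it takes over 69 s, if anything falls off the work surface, if the arm or the gripper's body presses on something with over 40 N, if the wrist force passes 120 N, or if a joint passes its speed limit or range.

### The arm

A 6-joint arm with a two-finger parallel gripper is mounted at the origin on the work surface. World frame = base frame: x ahead of the robot, y to its left, z up, the work surface at z = 0. Lengths are in mm, angles in rad, forces in N, time in s.
With the tool pointing down it reaches from about 350 to 975 mm from the base axis. Payload 7.1 kg.
Tool frame: the origin (TCP) lies at the centre of the arm's flange, where the gripper is bolted on; the fingertips stand 182 mm ahead of it and the grasp point (between the pads) lies 163 mm ahead of it; z points along the fingers, y is the line along which they close (so a half turn about z gives the same grasp; the last joint's range is limited). The gripper opens to 88 mm and grips with 3 to 60 N. Pads are 20 mm wide; open, the fingers measure 115 mm over their backs; the gripper's body (75 mm by 178 mm) begins 61 mm behind the grasp point.
Start: joints at [-1.197, 0.423, 1.63, -0, 1.089, -0.019], TCP at [239.252, -577.378, 404.675] pointing down, gripper open.
Joint ranges: [-3, 3], [-0.9, 2.11], [0.09, 2.58], [-1.31, 4.45], [0.11, 2.69], [-2.54, 2.54]. Speed limits (rad/s): [2.39, 2.39, 3.01, 3.14, 3.14, 3.14].

### API

Orientations are given as a rotation vector (axis times angle).
In Python, from workcell import readout, get_image, ctrl gives the robot as it stands.
- The arm moves only by the tool step_arm, never from a script. Its argument "targets" is a list that holds one entry, the list of rows, each a list of 7 numbers: the shift along the world's x, y, z as a fraction of full scale, then the turn, a rotation vector about the world's x, y, z as a fraction of full scale, then the opening, from 0 (shut) to 1 (fully open). In form: [[[dx, dy, dz, wx, wy, wz, claw], ...]]. A call has exactly 5 rows; each row shifts and turns the commanded pose from where the row before left it; what a row does not reach is not made up. Full scale, the value 1, is 0.05 m for a shift and 4 degrees for a turn. A row lasts 1/8 s, in which the tool goes at most 62.5 mm and 10.7 degrees, less where a joint would pass 70% of its speed; a pose out of reach is approached as far as the arm can. A call with a number of a shift or a turn outside -1 to 1 is refused whole. A call with a gripper value outside its range is refused whole. The fingers move at their own pace and stop on an object; the grip force is fixed at half the most. Time passes only in rows, so rows that do not move let the fingers close, or fill a call up. It gives the time, the measured TCP pose, the force, the opening and the grip force at its end, in the units of the state.
- readout.get_obs(): the state, without advancing time (a new reading comes with each control period).
- get_image(name): name is "side" or "top" or "wrist"; returns a dict with "pixels" (480x640x3 uint8, red, green, blue), "intrinsics" (3x3 intrinsics, pixels), "extrinsics" (4x4, takes a point from world to camera coordinates). Camera axes: x right, y down, z forward; pixel columns grow to the right and rows downward; lengths in mm; the calibration is good to about 2 mm. A picture is of the moment at which its call begins. There is no depth.
- ctrl.close_job(): hands the job in; it is judged then, once.
The state is a dict: "t": time; "qpos": joint angles; "qvel": joint speeds; "joint_torque": joint torques, N m; "ee_pos": TCP position; "orientation": TCP orientation; "ft_force": force on the tool from outside, world axes, zero at the start; "moment": the same for the moment, N m; "width": finger opening in mm; "grasp_force": force on a finger pad.
Only numpy, scipy, OpenCV 4.12 (cv2) and the standard library are available. Lean on these libraries where they do the work, as an engineer would, in place of code of your own. Each camera call takes 0.05 s, during which the arm holds its last target. There are 200 camera calls.

## Working session

There is one attempt and no reset: what is moved stays moved. The work goes in short steps, Python scripts to look and compute and a tool call to move; the robot and the scene stay as the last step left them, time stands still between calls to the robot, and variables do not carry over. Pictures are saved under pics/ and viewed, at most 10 in all, crops included, and the job is handed in when it is done.

Besides the shell and the picture viewer there is one more tool, called after "Call:" as name(argument=value, ...), one argument or row to a line, values as JSON. step_arm: Moves the arm, as the interface text tells. Shift numbers are shares of 0.05 m and turn numbers shares of 4 degrees, none past 1 either way. Its arguments: {"type":"object","properties":{"targets":{"type":"array"}},"required":["targets"]}

```bash
mkdir -p pics; cat > h.py <<'E'
import numpy as np, cv2
from workcell import readout, get_image, ctrl
def snap(n,f=None):
    d=get_image(n)
    if f: cv2.imwrite('pics/'+f,d['pixels'][:,:,::-1])
    return d
def ray(d,u,v):
    E=np.array(d['extrinsics']);K=np.array(d['intrinsics']);R=E[:3,:3]
    c=-R.T@E[:3,3]; r=R.T@np.linalg.inv(K)@np.array([u,v,1.]); return c,r/np.linalg.norm(r)
def onz(d,u,v,z):
    c,r=ray(d,u,v); return c+r*(z-c[2])/r[2]
def proj(d,p):
    E=np.array(d['extrinsics']);K=np.array(d['intrinsics']);q=K@(E[:3,:3]@np.array(p)+E[:3,3]); return q[:2]/q[2]
E
python3 - <<'E'
from h import *
import pickle
D={n:snap(n,n+'0.png') for n in('top','side')}
pickle.dump(D,open('d0.pkl','wb'))
for n in D: print(n,ray(D[n],320,240))
print(readout.get_obs())
E
```

```text
top (array([ 361.52994844,  -14.90274892, 1368.44398529]), array([ 0.09995219,  0.01276569, -0.99491035]))
side (array([-623.42788833,  149.24596521,  947.23833666]), array([ 0.80894988, -0.11378563, -0.57676071]))
{'t': 0.1, 'qpos': array([-1.19699992e+00,  4.23771428e-01,  1.63055610e+00, -1.81668302e-05,
        1.08858281e+00, -1.90093954e-02]), 'qvel': array([-2.55636784e-05, -1.36698464e-03, -2.81039944e-03,  8.91661694e-05,
        1.40881011e-03, -6.23883520e-04]), 'joint_torque': array([ 9.45068382e-05, -5.45617068e+01, -2.74325073e+01,  6.44517085e-02,
        1.88006664e-02, -5.43089106e-05]), 'ee_pos': array([ 239.17213621, -577.18059197,  403.99747024]), 'orientation': array([-3.07992322e+00, -6.12819172e-01,  3.89966709e-04]), 'ft_force': array([-0.8192176 ,  0.20736366, -0.76169284]), 'moment': array([-0.03431235, -0.02965213,  0.00343379]), 'grasp_force': 0.0, 'width': 87.83194230191425}
```

View pics/top0.png

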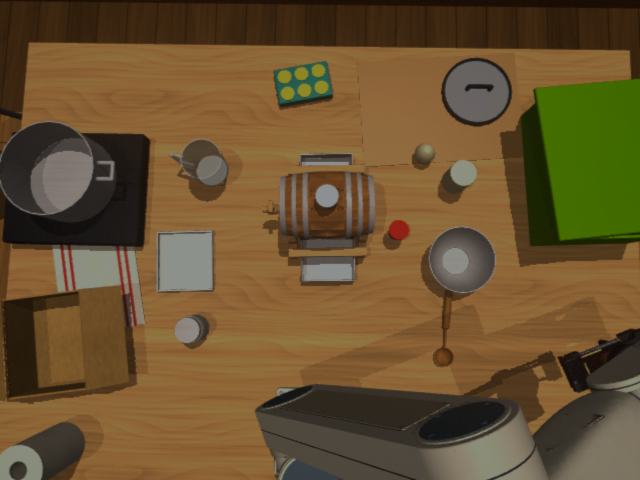

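View pics/side0.png

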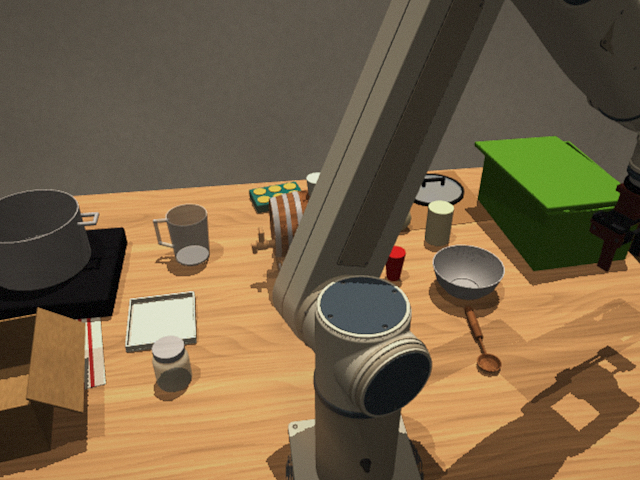

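The top view shows the cask at (327,205) with its bung top at (327,196) and the tap at the left end (270,210). The tray is at (185,261), the jug at (207,165), the bowl at (462,260) and the red decoy at (399,230). In the side view the arm hides most of the cask.

```bash
python3 - <<'E'
from h import *
import pickle
d=pickle.load(open('d0.pkl','rb'))['top']
im=d['pixels'];hsv=cv2.cvtColor(im,cv2.COLOR_RGB2HSV)
m=((hsv[:,:,1]<45)&(hsv[:,:,2]>150)).astype(np.uint8)
def comp(u,v,z,m=m):
    n,l=cv2.connectedComponents(m); k=l[v,u]; c=max(cv2.findContours((l==k).astype(np.uint8),0,2)[0],key=cv2.contourArea)
    r=cv2.minAreaRect(c); b=np.array([onz(d,*p,z)[:2] for p in cv2.boxPoints(r)])
    print(k,(l==k).sum(),r,'\n',b.round(0).tolist(),onz(d,*r[0],z).round(1), [np.linalg.norm(b[i]-b[i-1]).round(1) for i in(0,1)])
comp(327,196,275); comp(185,261,10)
for p,z in [((290,253),98),((368,253),98),((270,210),103),((280,205),150),((375,205),150),((302,282),42),((354,282),42),((300,154),42),((353,154),42)]: print(p,onz(d,*p,z).round(0))
big=cv2.resize(im[140:300,250:420],None,fx=4.5,fy=3.75*1.2/1.2*1.0+0.75)
cv2.imwrite('pics/crop0.png',cv2.resize(im[145:295,250:410],(640,600),interpolation=2)[:,:,::-1])
E
```

```text
0 307200 ((319.5, 239.5), (479.0, 639.0), 90.0) 
 [[1012.0, 748.0], [1029.0, -709.0], [-4.0, -659.0], [-39.0, 651.0]] [4.724e+02 2.000e-01 2.750e+02] [np.float64(1055.8), np.float64(1456.5)]
0 307200 ((319.5, 239.5), (479.0, 639.0), 90.0) 
 [[1170.0, 933.0], [1191.0, -877.0], [-92.0, -815.0], [-136.0, 813.0]] [499.3   3.9  10. ] [np.float64(1311.7), np.float64(1809.5)]
(290, 253) [455.  76.  98.]
(368, 253) [ 459. -119.   98.]
(270, 210) [562. 129. 103.]
(280, 205) [567. 100. 150.]
(375, 205) [ 572. -131.  150.]
(302, 282) [384.  47.  42.]
(354, 282) [387. -88.  42.]
(300, 154) [725.  60.  42.]
(353, 154) [727. -81.  42.]
```

View pics/crop0.png

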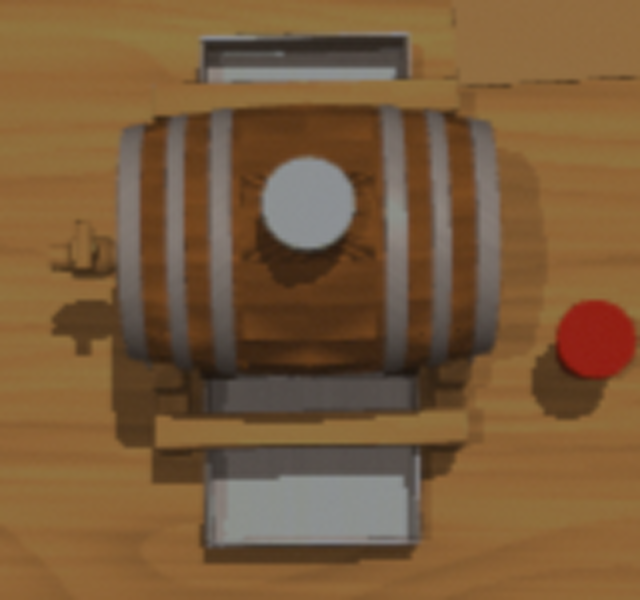

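The crop puts the bung top at full-image pixel (327,195.8), and the cradle beams are nearly parallel to world y. Next I compute positions.

```bash
python3 - <<'E'
from h import *
import pickle
d=pickle.load(open('d0.pkl','rb'))['top']
im=d['pixels'].astype(int)
c=lambda x,y:(250+x/4-.4,145+y/4-.4)
def box(m,u0,v0,u1,v1,z,n):
    s=np.zeros(m.shape,np.uint8); s[v0:v1,u0:u1]=m[v0:v1,u0:u1]
    k=max(cv2.findContours(s,0,2)[0],key=cv2.contourArea); r=cv2.minAreaRect(k)
    b=np.array([onz(d,*p,z)[:2] for p in cv2.boxPoints(r)])
    print(n,np.round(r[0],1),np.round(r[1],1),round(r[2],1),onz(d,*r[0],z).round(1),[np.linalg.norm(b[i]-b[i-1]).round(1) for i in(0,1)])
g=(im.max(2)-im.min(2)<45)&(im.max(2)>110)
box(g,314,182,341,209,275,'bung')
box(g,150,225,220,298,18,'tray')
for n,p,z in [('beamL',(155,430),98),('beamR',(468,425),98),('farbeamL',(155,98),98),('farbeamR',(458,93),98),('caskL',(118,245),150),('caskR',(498,240),150),('nearpanL',(207,545),42),('nearpanR',(420,543),42),('farpanL',(202,38),42),('farpanR',(410,34),42)]: print(n,onz(d,*c(*p),z).round(0))
print('jug',onz(d,203,150,130).round(),'jar',onz(d,187,330,95).round())
E
```

```text
bung [326.5 195. ] [22. 23.] 90.0 [570.2 -13.  275. ] [np.float64(48.7), np.float64(50.3)]
tray [183.5 260.5] [59.9 56.4] 88.6 [435.1 365.1  18. ] [np.float64(160.1), np.float64(151.9)]
beamL [457.  80.  98.]
beamR [ 464. -116.   98.]
farbeamL [669.  86.  98.]
farbeamR [ 676. -107.   98.]
caskL [565. 102. 150.]
caskR [ 573. -128.  150.]
nearpanL [387.  48.  42.]
nearpanR [391. -90.  42.]
farpanL [724.  60.  42.]
farpanR [729. -79.  42.]
jug [707. 299. 130.] jar [259. 326.  95.]
```

Call:
step_arm(
  targets=[
    [[0,0,0.85,0,0,0,1],[0,0,0.85,0,0,0,1],[0.55,0.94,0,0,0,-0.85,1],[0.55,0.94,0,0,0,-0.85,1],[0.55,0.94,0,0,0,-0.85,1]],
  ],
)

```text
t: 0.72
ee_pos: [322.1, -434.9, 489.4]
orientation: [-3.124, -0.333, 0.0]
ft_force: [1.2, 0.0, 0.1]
width: 88.2
grasp_force: 0.0
```

Call:
step_arm(
  targets=[
    [[0.55,0.94,0,0,0,-0.85,1],[0.55,0.94,0,0,0,-0.85,1],[0.55,0.94,0,0,0,-0.85,1],[0.55,0.94,0,0,0,0,1],[0.55,0.94,0,0,0,0,1]],
  ],
)

```text
t: 1.35
ee_pos: [459.8, -199.7, 489.5]
orientation: [-3.141, -0.058, 0.0]
ft_force: [1.3, -0.7, 0.5]
width: 87.9
grasp_force: 0.0
```

Call:
step_arm(
  targets=[
    [[0.55,0.94,0,0,0,0,1],[0.55,0.94,0,0,0,0,1],[0.55,0.94,0,0,0,0,1],[0.55,0.94,0,0,0,0,1],[0,0,0,0,0,0,1]],
  ],
)

```text
t: 1.98
ee_pos: [570.3, -10.6, 489.1]
orientation: [-3.14, -0.064, 0.001]
ft_force: [-0.1, -0.5, -0.3]
width: 87.8
grasp_force: 0.0
```

```bash
python3 - <<'E'
from h import *
d=snap('wrist','w1.png');o=readout.get_obs()
print(o['t'],o['ee_pos'],o['orientation'],o['qpos'],o['ft_force'])
print(proj(d,[570,-13,275]), proj(d,[569,-13,232]))
im=d['pixels'].astype(int)
g=((im.max(2)-im.min(2)<40)&(im.max(2)>110)).astype(np.uint8)
n,l,st,ce=cv2.connectedComponentsWithStats(g)
for i in range(1,n):
    if st[i,4]>1500: print(st[i],ce[i],onz(d,*ce[i],275).round(1))
E
```

```text
2.025 [569.51693112 -12.09033388 489.01265114] [ 3.14086228e+00  6.23811046e-02 -1.93652344e-03] [-4.20758410e-02  2.54336346e-01  1.67032556e+00 -1.98676710e-04
  1.21815443e+00  1.48907216e+00] [-0.93233788 -0.28939061  0.52111023]
[329.1703812  273.87040876] [328.59376384 249.94651926]
[   0   11   71  101 5202] [32.49634756 67.24009996] [660.8 120.8 275. ]
[ 265   39  131   32 4019] [330.01268972  54.82532968] [671.2  -9.  275. ]
[ 267   97  126   17 1790] [330.45251397 103.76815642] [651. -10. 275.]
[ 238   98   29  222 3849] [249.70329956 214.19069888] [598.9  26.5 275. ]
[ 393   98   31  170 2850] [411.06842105 188.30035088] [614.6 -49.7 275. ]
[ 197  119   32  160 2397] [208.02586567 198.97037964] [605.5  46.2 275. ]
[ 430  119   33  163 2372] [451.91947723 200.27908938] [609.7 -69.7 275. ]
[ 155  126   40  178 3070] [168.7742671  213.16579805] [597.8  65.3 275. ]
[ 466  127   40  182 3155] [490.5911252  217.22630745] [602.2 -89.3 275. ]
[   0  224   82  104 7050] [ 33.81319149 277.93815603] [561.7 135.  275. ]
[ 281  226  101   96 7402] [330.87746555 273.71291543] [570.1 -13.8 275. ]
[ 572  255   68   73 3404] [612.41451234 299.03378378] [ 562.4 -157.6  275. ]
```

View pics/w1.png

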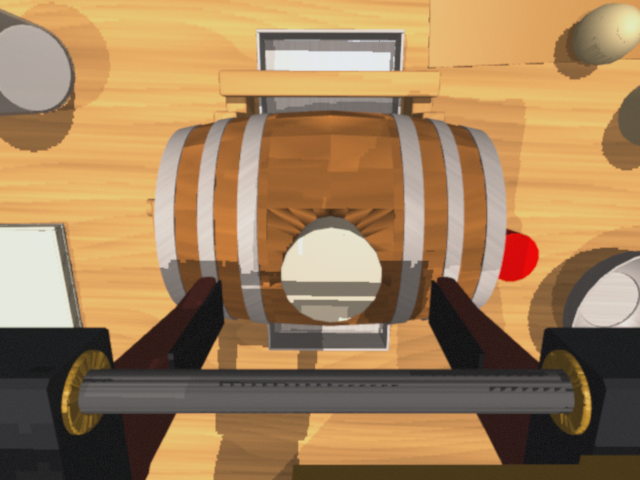

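The wrist view shows the bung top centred at (331,274), between the two fingers. This agrees with the top camera, giving (570,-14). I descend and grip.

Call:
step_arm(
  targets=[
    [[0.01,-0.03,-0.6,0,0,0,1],[0,0,-0.5,0,0,0,1],[0,0,-0.24,0,0,0,1],[0,0,0,0,0,0,0],[0,0,0,0,0,0,0]],
  ],
)

```text
t: 2.65
ee_pos: [570.0, -15.3, 423.6]
orientation: [3.141, 0.057, 0.002]
ft_force: [1.1, -0.2, 0.7]
width: 71.3
grasp_force: 0.0
```

Call:
step_arm(
  targets=[
    [[0,0,0,0,0,0,0],[0,0,0,0,0,0,0],[0,0,0,0,0,0,0],[0,0,0,0,0,0,0],[0,0,0,0,0,0,0]],
  ],
)

```text
t: 3.28
ee_pos: [569.9, -14.4, 423.2]
orientation: [-3.14, -0.058, -0.002]
ft_force: [-0.2, 5.8, 3.8]
width: 49.8
grasp_force: 30.0
```

Call:
step_arm(
  targets=[
    [[0,0,0.2,0,0,0,0],[0,0,0.3,0,0,0,0],[0,0,0.4,0,0,0,0],[0,0,0.5,0,0,0,0],[0,0,0.6,0,0,0,0]],
  ],
)

```text
t: 3.9
ee_pos: [569.5, -15.3, 524.0]
orientation: [3.14, 0.057, -0.001]
ft_force: [0.4, 1.0, -1.3]
width: 49.8
grasp_force: 30.0
```

Call:
step_arm(
  targets=[
    [[-0.1,0.4,0,0,0,0,0],[-0.28,0.8,0,0,0,0,0],[-0.28,0.8,0,0,0,0,0],[-0.28,0.8,0,0,0,0,0],[-0.28,0.8,-0.4,0,0,0,0]],
  ],
)

```text
t: 4.53
ee_pos: [507.7, 167.0, 502.8]
orientation: [-3.141, -0.058, -0.003]
ft_force: [0.4, 0.8, -1.2]
width: 50.4
grasp_force: 30.0
```

Call:
step_arm(
  targets=[
    [[-0.28,0.8,-0.5,0,0,0,0],[-0.28,0.8,-0.5,0,0,0,0],[-0.28,0.8,-0.5,0,0,0,0],[-0.28,0.8,-0.5,0,0,0,0],[-0.26,0.7,-0.6,0,0,0,0]],
  ],
)

```text
t: 5.15
ee_pos: [438.0, 361.8, 371.3]
orientation: [3.141, 0.059, -0.0]
ft_force: [1.4, 0.0, -1.8]
width: 50.0
grasp_force: 30.0
```

Call:
step_arm(
  targets=[
    [[0,0,-0.8,0,0,0,0],[0,0,-0.7,0,0,0,0],[0,0,-0.5,0,0,0,0],[0,0,-0.3,0,0,0,0],[0,0,0,0,0,0,0]],
  ],
)

```text
t: 5.78
ee_pos: [439.0, 360.1, 256.6]
orientation: [3.14, 0.058, -0.003]
ft_force: [0.1, -0.6, -0.6]
width: 49.9
grasp_force: 30.0
```

Call:
step_arm(
  targets=[
    [[0,0,-0.3,0,0,0,0],[0,0,-0.1,0,0,0,0],[0,0,-0.06,0,0,0,0],[0,0,0,0,0,0,0],[0,0,0,0,0,0,0]],
  ],
)

```text
t: 6.4
ee_pos: [439.9, 360.2, 234.9]
orientation: [-3.141, -0.058, -0.001]
ft_force: [-0.5, -0.3, -1.3]
width: 49.7
grasp_force: 30.0
```

Call:
step_arm(
  targets=[
    [[0,0,-0.04,0,0,0,0],[0,0,-0.02,0,0,0,0],[0,0,-0.02,0,0,0,0],[0,0,0,0,0,0,0],[0,0,0,0,0,0,0]],
  ],
)

```text
t: 7.02
ee_pos: [440.9, 361.1, 233.7]
orientation: [-3.138, -0.058, -0.007]
ft_force: [-2.1, -2.3, 22.3]
width: 49.8
grasp_force: 30.0
```

Call:
step_arm(
  targets=[
    [[0,0,0.05,0,0,0,0],[0,0,0,0,0,0,0.75],[0,0,0,0,0,0,1],[0,0,0,0,0,0,1],[0,0,0,0,0,0,1]],
  ],
)

```text
t: 7.65
ee_pos: [439.7, 360.1, 232.9]
orientation: [3.141, 0.058, -0.001]
ft_force: [-0.2, -0.2, 1.0]
width: 85.6
grasp_force: 0.0
```

Call:
step_arm(
  targets=[
    [[0,0,0.3,0,0,0,1],[0,0,0.8,0,0,0,1],[0,0,1,0,0,0,1],[0,0,1,0,0,0,1],[0,0,1,0,0,0,1]],
  ],
)

```text
t: 8.28
ee_pos: [439.4, 359.8, 441.0]
orientation: [-3.14, -0.058, -0.001]
ft_force: [0.5, 1.1, -0.1]
width: 88.0
grasp_force: 0.0
```

```bash
python3 - <<'E'
from h import *
d=snap('wrist','w2.png');o=readout.get_obs();print(o['t'],o['ee_pos'],proj(d,[440,361,84]))
E
```

```text
8.325 [440.70096621 360.90569457 447.92072459] [323.84048847 212.05095807]
```

View pics/w2.png

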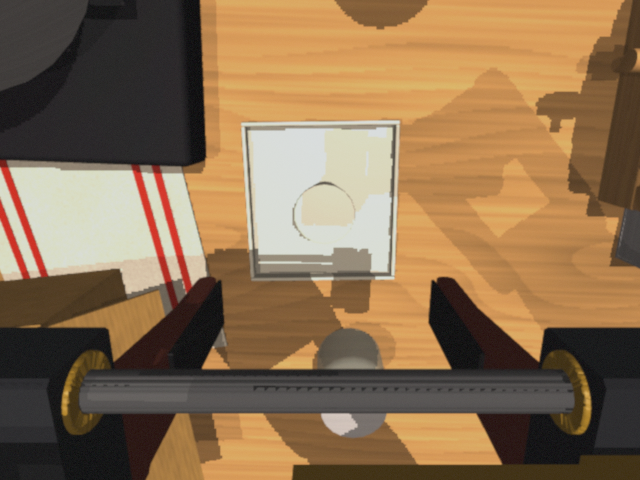

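The wrist view shows the bung standing upright in the tray with its top at (324,212). Now I move over to the cask with closed fingers, tilted −24°, about 40 mm to the −y side of the hole.

Call:
step_arm(
  targets=[
    [[0,-0.93,0,0.035,-1,0,0],[0,-0.93,0,0.035,-1,0,0],[0,-0.93,0,0.035,-1,0,0],[0,-0.93,0,0.035,-1,0,0],[0,-0.93,0,0.035,-1,0,0]],
  ],
)

```text
t: 8.95
ee_pos: [439.3, 126.2, 439.1]
orientation: [-3.087, -0.057, -0.55]
ft_force: [0.6, 0.6, 0.4]
width: 41.6
grasp_force: 0.0
```

Call:
step_arm(
  targets=[
    [[0,-0.93,0,0.035,-1,0,0],[0.1,-0.93,0,0,0,0,0],[0.1,-0.93,0,0,0,0,0],[0,-0.93,0,0,0,0,0],[0,0,-0.58,0,0,0,0]],
  ],
)

```text
t: 9.57
ee_pos: [450.5, -61.2, 411.5]
orientation: [-3.066, -0.05, -0.663]
ft_force: [0.1, 0.5, -0.5]
width: 0.8
grasp_force: 0.0
```

```bash
cat >> h.py <<'E'
from scipy.spatial.transform import Rotation as Ro
def st():
    o=readout.get_obs();p=o['ee_pos'];z=Ro.from_rotvec(o['orientation']).apply([0,0,1]);tip=p+182*z
    u=np.array([1,.035,0]);w=np.array([-.035,1,0]);r=tip-[570,-14,150]
    x,y,zz=r@u,r@w,r[2]
    print('t',o['t'],'p',p.round(1),'tilt',np.degrees(np.arctan2(-z[0],-z[2])).round(1),'tip R',np.hypot(x,zz).round(1),'th',np.degrees(np.arctan2(x,zz)).round(1),'y',y.round(1),'F',o['ft_force'].round(1),'q',o['qpos'].round(2))
E
python3 -c "
from h import *;st()"
```

```text
t 9.575 p [450.5 -61.2 411.5] tilt -24.4 tip R 106.2 th -25.6 y -43.7 F [ 0.1  0.5 -0.5] q [-0.19  0.09  2.1   0.17  0.54  1.22]
```

Call:
step_arm(
  targets=[
    [[0.1,0,-0.22,0,0,0,0],[0.09,0,-0.2,0,0,0,0],[0.02,0,-0.04,0,0,0,0],[0,0,0,0,0,0,0],[0,0,0,0,0,0,0]],
  ],
)

```text
t: 10.2
ee_pos: [461.6, -57.8, 388.3]
orientation: [-3.064, -0.059, -0.66]
ft_force: [-5.5, -0.0, 12.9]
width: 0.2
grasp_force: 7.4
```

```bash
python3 -c "
from h import *;st()"
```

```text
t 10.2 p [461.6 -57.8 388.3] tilt -24.3 tip R 80.5 th -25.7 y -40.1 F [-5.5 -0.  12.9] q [-0.17  0.15  2.1   0.18  0.48  1.21]
```

Call:
step_arm(
  targets=[
    [[0.34,0.013,0.138,-0.035,1,0,0],[0.35,0.013,0.114,-0.035,1,0,0],[0.358,0.013,0.089,-0.035,1,0,0],[0.363,0.013,0.064,-0.035,1,0,0],[0.366,0.013,0.039,-0.035,1,0,0]],
  ],
)

```text
t: 10.82
ee_pos: [551.0, -54.4, 411.4]
orientation: [3.139, 0.061, 0.115]
ft_force: [-3.5, 0.0, 11.9]
width: 0.3
grasp_force: 6.1
```

```bash
python3 -c "
from h import *;st()"
```

```text
t 10.825 p [551.  -54.4 411.4] tilt -4.2 tip R 80.2 th -5.1 y -39.9 F [-3.5  0.  11.9] q [-0.12  0.3   1.8   0.01  0.97  1.4 ]
```

Force steady at about 12 N; I continue the stroke.

Call:
step_arm(
  targets=[
    [[0.368,0.013,0.013,-0.035,1,0,0],[0.368,0.013,-0.013,-0.035,1,0,0],[0.366,0.013,-0.039,-0.035,1,0,0],[0.363,0.013,-0.064,-0.035,1,0,0],[0.358,0.013,-0.089,-0.035,1,0,0]],
  ],
)

```text
t: 11.45
ee_pos: [642.4, -50.9, 402.1]
orientation: [3.105, 0.06, -0.431]
ft_force: [0.7, -1.5, 13.0]
width: 0.3
grasp_force: 6.5
```

Call:
step_arm(
  targets=[
    [[0.35,0.013,-0.114,-0.035,1,0,0],[0.342,0.013,-0.138,-0.035,1,0,0],[0.331,0.013,-0.162,-0.035,1,0,0],[0.319,0.013,-0.184,-0.035,1,0,0],[0.306,0.013,-0.206,-0.035,1,0,0]],
  ],
)

```text
t: 12.08
ee_pos: [724.9, -47.8, 361.9]
orientation: [2.977, 0.056, -0.961]
ft_force: [6.1, -3.1, 11.6]
width: 0.8
grasp_force: 6.6
```

```bash
python3 -c "
from h import *;st();snap('top','t3.png')"
```

```text
t 12.075 p [724.9 -47.8 361.9] tilt 35.8 tip R 79.7 th 36.3 y -39.8 F [ 6.1 -3.1 11.6] q [-0.07  0.75  1.22 -0.07  1.79  1.47]
```

View pics/t3.png

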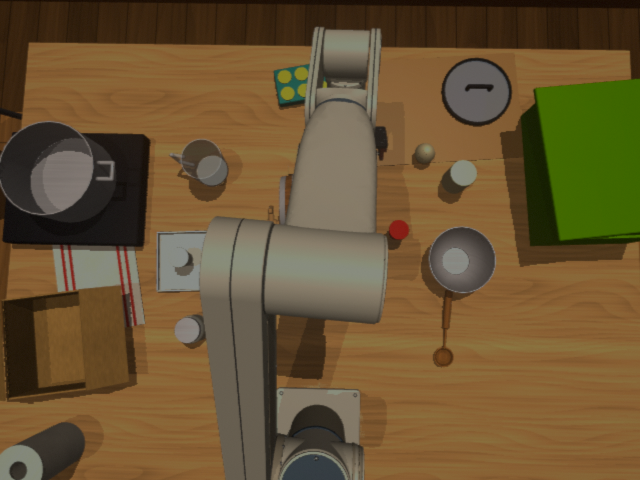

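The arm hides the cask in the top view; only the tap at (270,213) is visible. The bung stands in the tray at (180,258). Force stayed near 13 N through the stroke. I lift off and return.

Call:
step_arm(
  targets=[
    [[0.3,0,0.4,0,0,0,0],[-0.306,-0.013,0.206,0.035,-1,0,0],[-0.319,-0.013,0.184,0.035,-1,0,0],[-0.331,-0.013,0.162,0.035,-1,0,0],[-0.342,-0.013,0.138,0.035,-1,0,0]],
  ],
)

```text
t: 12.75
ee_pos: [672.8, -50.0, 413.6]
orientation: [3.088, 0.059, -0.54]
ft_force: [1.1, 0.0, 0.7]
width: 0.3
grasp_force: 0.0
```

Call:
step_arm(
  targets=[
    [[-0.35,-0.013,0.114,0.035,-1,0,0],[-0.358,-0.013,0.089,0.035,-1,0,0],[-0.363,-0.013,0.064,0.035,-1,0,0],[-0.366,-0.013,0.039,0.035,-1,0,0],[-0.368,-0.013,0.013,0.035,-1,0,0]],
  ],
)

```text
t: 13.38
ee_pos: [582.4, -53.4, 429.5]
orientation: [3.141, 0.06, 0.005]
ft_force: [-0.3, -0.1, 0.1]
width: 0.7
grasp_force: 0.0
```

Call:
step_arm(
  targets=[
    [[-0.368,-0.013,-0.013,0.035,-1,0,0],[-0.366,-0.013,-0.039,0.035,-1,0,0],[-0.363,-0.013,-0.064,0.035,-1,0,0],[-0.358,-0.013,-0.089,0.035,-1,0,0],[-0.35,-0.013,-0.114,0.035,-1,0,0]],
  ],
)

```text
t: 14.0
ee_pos: [492.2, -56.8, 413.5]
orientation: [-3.087, -0.06, -0.55]
ft_force: [0.1, -0.4, -0.1]
width: 0.4
grasp_force: 0.0
```

```bash
python3 - <<'E'
from h import *
st();d=snap('top');w=snap('wrist','w4.png')
for a in (40,50,60,70,80):
    t=np.radians(a); s,c=np.sin(t),np.cos(t)
    print(a,'tap',proj(d,[570-47*s-4.5,-14+130,150-47*c]).round(1),'holeW',proj(w,[570+82*s,-14,150+82*c]).round(1))
cv2.imwrite('pics/t4.png',np.hstack([cv2.resize(d['pixels'][130:290,240:400],(400,400),interpolation=2),cv2.resize(w['pixels'],(400,300))[:,:,:] if 0 else cv2.copyMakeBorder(cv2.resize(w['pixels'],(400,300)),0,100,0,0,0)])[:,:,::-1])
E
```

```text
t 14.0 p [492.2 -56.8 413.5] tilt -20.2 tip R 94.1 th -10.0 y -40.1 F [ 0.1 -0.4 -0.1] q [-0.16  0.16  2.    0.11  0.64  1.3 ]
40 tap [274.3 220. ] holeW [250.2 153.6]
50 tap [274. 222.] holeW [254.7 140.3]
60 tap [273.7 223.5] holeW [259.  132.6]
70 tap [273.3 224.5] holeW [263.  129.8]
80 tap [273. 225.] holeW [266.6 131.5]
```

View pics/t4.png

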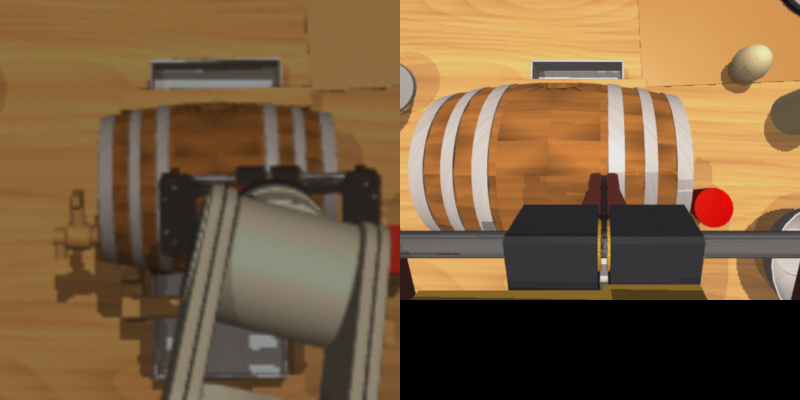

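The left half (top camera) shows the tap rising at about (270,225), which fits a roll of around 60°. In the right half (wrist camera) the hole has gone over the far side. Second stroke:

Call:
step_arm(
  targets=[
    [[-0.342,-0.013,-0.138,0.035,-1,0,0],[-0.15,0,-0.2,0,0,0,0],[-0.15,0,-0.2,0,0,0,0],[0,0,0,0,0,0,0],[0,0,0,0,0,0,0]],
  ],
)

```text
t: 14.72
ee_pos: [460.9, -58.2, 388.3]
orientation: [-3.065, -0.057, -0.655]
ft_force: [-16.0, 2.0, 27.1]
width: 0.1
grasp_force: 15.5
```

```bash
python3 -c "
from h import *;st()"
```

```text
t 14.725 p [460.9 -58.2 388.3] tilt -24.1 tip R 80.7 th -26.6 y -40.3 F [-16.    2.   27.1] q [-0.17  0.15  2.1   0.18  0.49  1.21]
```

Call:
step_arm(
  targets=[
    [[-0.015,0,0.035,0,0,0,0],[0,0,0,0,0,0,0],[0.342,0.013,0.138,-0.035,1,0,0],[0.35,0.013,0.114,-0.035,1,0,0],[0.358,0.013,0.089,-0.035,1,0,0]],
  ],
)

```text
t: 15.35
ee_pos: [512.9, -56.4, 406.2]
orientation: [-3.121, -0.057, -0.325]
ft_force: [-5.2, 2.1, 11.6]
width: 0.7
grasp_force: 5.8
```

```bash
python3 -c "
from h import *;st()"
```

```text
t 15.35 p [512.9 -56.4 406.2] tilt -11.9 tip R 80.9 th -15.1 y -40.5 F [-5.2  2.1 11.6] q [-0.14  0.23  1.92  0.05  0.79  1.36]
```

Call:
step_arm(
  targets=[
    [[0.363,0.013,0.064,-0.035,1,0,0],[0.366,0.013,0.039,-0.035,1,0,0],[0.368,0.013,0.013,-0.035,1,0,0],[0.368,0.013,-0.013,-0.035,1,0,0],[0.366,0.013,-0.039,-0.035,1,0,0]],
  ],
)

```text
t: 15.98
ee_pos: [605.3, -53.0, 410.4]
orientation: [3.131, 0.058, -0.218]
ft_force: [-0.1, 0.8, 13.6]
width: 0.6
grasp_force: 7.2
```

Call:
step_arm(
  targets=[
    [[0.363,0.013,-0.064,-0.035,1,0,0],[0.358,0.013,-0.089,-0.035,1,0,0],[0.35,0.013,-0.114,-0.035,1,0,0],[0.342,0.013,-0.138,-0.035,1,0,0],[0.331,0.013,-0.162,-0.035,1,0,0]],
  ],
)

```text
t: 16.6
ee_pos: [692.9, -49.8, 382.4]
orientation: [3.04, 0.056, -0.754]
ft_force: [5.9, -0.6, 15.4]
width: 0.1
grasp_force: 8.0
```

Call:
step_arm(
  targets=[
    [[0.319,0.013,-0.184,-0.035,1,0,0],[0.306,0.013,-0.206,-0.035,1,0,0],[0,0,0,0,0,0,0],[0.3,0,0.4,0,0,0,0],[-0.306,-0.013,0.206,0.035,-1,0,0]],
  ],
)

```text
t: 17.23
ee_pos: [723.1, -49.1, 389.3]
orientation: [3.01, 0.056, -0.863]
ft_force: [-0.3, -1.0, -0.1]
width: 0.1
grasp_force: 0.0
```

Call:
step_arm(
  targets=[
    [[-0.319,-0.013,0.184,0.035,-1,0,0],[-0.331,-0.013,0.162,0.035,-1,0,0],[-0.342,-0.013,0.138,0.035,-1,0,0],[-0.35,-0.013,0.114,0.035,-1,0,0],[-0.358,-0.013,0.089,0.035,-1,0,0]],
  ],
)

```text
t: 17.85
ee_pos: [636.3, -52.5, 424.1]
orientation: [3.12, 0.057, -0.328]
ft_force: [0.4, 0.1, 0.2]
width: 0.6
grasp_force: 0.0
```

Call:
step_arm(
  targets=[
    [[-0.363,-0.013,0.064,0.035,-1,0,0],[-0.366,-0.013,0.039,0.035,-1,0,0],[-0.368,-0.013,0.013,0.035,-1,0,0],[-0.368,-0.013,-0.013,0.035,-1,0,0],[-0.366,-0.013,-0.039,0.035,-1,0,0]],
  ],
)

```text
t: 18.48
ee_pos: [544.8, -55.7, 427.4]
orientation: [-3.131, -0.058, -0.22]
ft_force: [-0.1, -0.3, 1.0]
width: 0.2
grasp_force: 0.0
```

Call:
step_arm(
  targets=[
    [[-0.363,-0.013,-0.064,0.035,-1,0,0],[-0.358,-0.013,-0.089,0.035,-1,0,0],[-0.35,-0.013,-0.114,0.035,-1,0,0],[-0.342,-0.013,-0.138,0.035,-1,0,0],[0,0,0,0,0,0,0]],
  ],
)

```text
t: 19.1
ee_pos: [473.4, -58.3, 406.8]
orientation: [-3.066, -0.056, -0.646]
ft_force: [1.2, 1.1, -0.2]
width: 0.6
grasp_force: 0.0
```

```bash
python3 - <<'E'
from h import *
st();d=snap('top');s=snap('side')
for a in (100,110,120,130):
    t=np.radians(a); S,c=np.sin(t),np.cos(t)
    print(a,'tap',proj(d,[570-47*S-4.5,-14+130,150-47*c]).round(1),proj(s,[570-47*S-4.5,-14+130,150-47*c]).round(1))
cv2.imwrite('pics/t5.png',np.hstack([cv2.resize(d['pixels'][130:290,240:400],(400,400),interpolation=2),cv2.resize(s['pixels'][160:320,180:340],(400,400),interpolation=2)])[:,:,::-1])
E
```

```text
t 19.1 p [473.4 -58.3 406.8] tilt -23.8 tip R 93.5 th -15.3 y -40.8 F [ 1.2  1.1 -0.2] q [-0.17  0.14  2.06  0.16  0.54  1.24]
100 tap [272.3 224.1] [265.2 235.5]
110 tap [272.  222.8] [264.9 232.1]
120 tap [271.7 220.9] [264.6 228.6]
130 tap [271.5 218.6] [264.3 225.1]
```

View pics/t5.png

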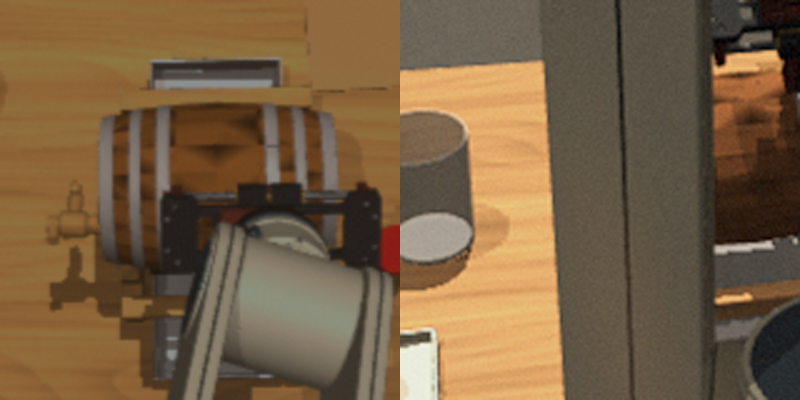

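The top crop has the tap at about (270,220), matching roughly 120°. Third stroke:

Call:
step_arm(
  targets=[
    [[-0.5,0,0,0,0,0,0],[0.1,0,-0.2,0,0,0,0],[0.1,0,-0.2,0,0,0,0],[0,0,0,0,0,0,0],[0,0,0,0,0,0,0]],
  ],
)

```text
t: 19.82
ee_pos: [461.4, -58.5, 388.4]
orientation: [-3.065, -0.056, -0.656]
ft_force: [-0.7, 1.3, 6.3]
width: 0.6
grasp_force: 3.3
```

```bash
python3 -c "
from h import *;st()"
```

```text
t 19.825 p [461.4 -58.5 388.4] tilt -24.2 tip R 80.6 th -26.2 y -40.7 F [-0.7  1.3  6.3] q [-0.17  0.15  2.1   0.18  0.49  1.22]
```

Call:
step_arm(
  targets=[
    [[0.01,0,-0.02,0,0,0,0],[0.342,0.013,0.138,-0.035,1,0,0],[0.35,0.013,0.114,-0.035,1,0,0],[0.358,0.013,0.089,-0.035,1,0,0],[0.363,0.013,0.064,-0.035,1,0,0]],
  ],
)

```text
t: 20.45
ee_pos: [533.3, -55.8, 409.4]
orientation: [-3.132, -0.058, -0.223]
ft_force: [-4.7, 0.5, 15.5]
width: 0.1
grasp_force: 7.8
```

Call:
step_arm(
  targets=[
    [[0.366,0.013,0.039,-0.035,1,0,0],[0.368,0.013,0.013,-0.035,1,0,0],[0.368,0.013,-0.013,-0.035,1,0,0],[0.366,0.013,-0.039,-0.035,1,0,0],[0.363,0.013,-0.064,-0.035,1,0,0]],
  ],
)

```text
t: 21.08
ee_pos: [625.2, -52.4, 406.3]
orientation: [3.12, 0.057, -0.323]
ft_force: [0.8, -0.3, 16.1]
width: 0.7
grasp_force: 7.9
```

Call:
step_arm(
  targets=[
    [[0.358,0.013,-0.089,-0.035,1,0,0],[0.35,0.013,-0.114,-0.035,1,0,0],[0.342,0.013,-0.138,-0.035,1,0,0],[0.331,0.013,-0.162,-0.035,1,0,0],[0.319,0.013,-0.184,-0.035,1,0,0]],
  ],
)

```text
t: 21.7
ee_pos: [710.3, -49.2, 371.8]
orientation: [3.011, 0.055, -0.857]
ft_force: [6.5, -0.9, 14.6]
width: 0.4
grasp_force: 8.1
```

```bash
python3 - <<'E'
from h import *
st();d=snap('top')
for a in (160,170,180,190):
    t=np.radians(a); S,c=np.sin(t),np.cos(t)
    print(a,'tap',proj(d,[570-47*S-4.5,-14+130,150-47*c]).round(1))
cv2.imwrite('pics/t6.png',np.hstack([cv2.resize(d['pixels'][130:290,240:400],(600,600),interpolation=2)])[:,:,::-1])
E
```

```text
t 21.7 p [710.3 -49.2 371.8] tilt 31.8 tip R 79.8 th 32.7 y -40.4 F [ 6.5 -0.9 14.6] q [-0.08  0.7   1.27 -0.06  1.72  1.47]
160 tap [271.1 209.3]
170 tap [271.1 205.8]
180 tap [271.2 202.3]
190 tap [271.3 198.9]
```

View pics/t6.png

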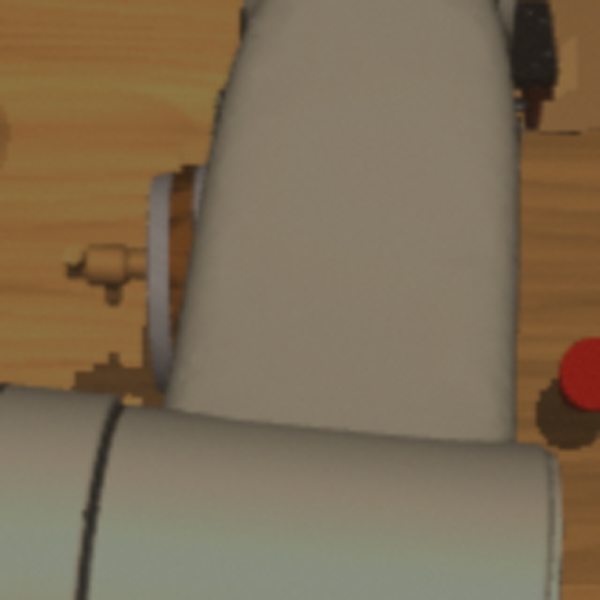

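The tap is at about (269,200), so the cask is near 180–187°. I lift clear and move aside so both cameras can measure it properly and see the balls.

Call:
step_arm(
  targets=[
    [[0.3,0,0.4,0,0,0,0],[0,0,0.9,0,0,0,0],[-0.56,-0.75,0.5,0.035,-1,0,0],[-0.56,-0.75,0,0.035,-1,0,0],[-0.56,-0.75,0,0.035,-1,0,0]],
  ],
)

```text
t: 22.38
ee_pos: [638.6, -162.7, 458.6]
orientation: [3.088, 0.058, -0.541]
ft_force: [-0.8, 0.1, -0.5]
width: 0.5
grasp_force: 0.0
```

Call:
step_arm(
  targets=[
    [[-0.56,-0.75,0,0.035,-1,0,0],[-0.56,-0.75,0,0.035,-1,0,0],[-0.56,-0.75,0,0.035,-1,0,0],[-0.56,-0.75,0,0.035,-1,0,0],[-0.56,-0.75,0,0.035,-1,0,0]],
  ],
)

```text
t: 23.0
ee_pos: [498.4, -350.9, 458.6]
orientation: [3.141, 0.058, 0.003]
ft_force: [0.7, 0.0, -0.2]
width: 0.4
grasp_force: 0.0
```

```bash
python3 - <<'E'
from h import *
import pickle
st();d=snap('top');s=snap('side','s7.png');pickle.dump((d,s),open('d7.pkl','wb'))
d0=pickle.load(open('d0.pkl','rb'))['top']
for a in (0,170,180,190):
    t=np.radians(a); S,c=np.sin(t),np.cos(t)
    print(a,[proj(d,[570-47*S-.035*y,-14+y,150-47*c]).round(1).tolist() for y in (115,130,150)])
A=cv2.resize(d0['pixels'][140:290,245:345],(400,600),interpolation=2)
B=cv2.resize(d['pixels'][140:290,245:345],(400,600),interpolation=2)
cv2.imwrite('pics/t7.png',np.hstack([A,B])[:,:,::-1])
E
```

```text
t 23.0 p [ 498.4 -350.9  458.6] tilt -0.1 tip R 151.4 th -33.3 y -334.5 F [ 0.7  0.  -0.2] q [-0.63  0.34  1.62  0.    1.18  0.9 ]
0 [[281.1, 208.7], [275.1, 208.8], [267.2, 208.9]]
170 [[277.5, 205.7], [271.1, 205.8], [262.5, 205.9]]
180 [[277.6, 202.2], [271.2, 202.3], [262.6, 202.4]]
190 [[277.7, 198.8], [271.3, 198.9], [262.8, 199.0]]
```

View pics/t7.png

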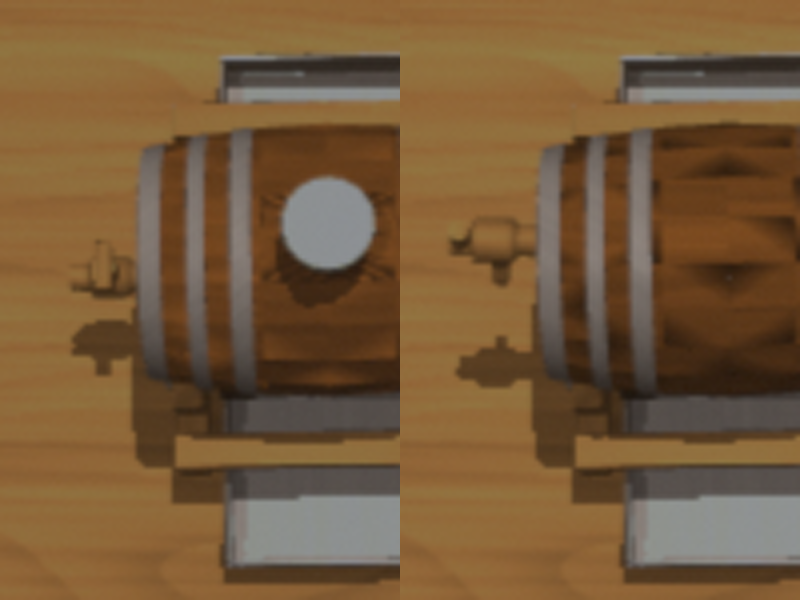

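The left half (start) has the tap neck at (276,209). The right half (now) has it at (274.5,199.6), with the handle turned over. That puts the cask slightly past 180°, at roughly 187°. My pictures are used up, so I refine numerically by differencing.

```bash
python3 - <<'E'
from h import *
import pickle
d,s=pickle.load(open('d7.pkl','rb'));D=pickle.load(open('d0.pkl','rb'))
a=D['top']['pixels'].astype(int);b=d['pixels'].astype(int)
print('tap profile: rows 190-235, value (R) columns 274..278 / 266..270, now and start')
for r in range(188,222): print(r,b[r,275:279].mean(0).round().astype(int),b[r,264:272].mean(0).round().astype(int),a[r,276:280].mean(0).round().astype(int))
df=np.abs(a-b).sum(2)
for n,(u0,v0,u1,v1) in {'nearpan':(300,236,358,286),'farpan':(298,150,356,172)}.items():
    q=(df[v0:v1,u0:u1]>50).astype(np.uint8);n_,l,stt,ce=cv2.connectedComponentsWithStats(q)
    print(n,[(st_[:5].tolist(),(c+[u0,v0]).round(1).tolist()) for st_,c in zip(stt[1:],ce[1:]) if st_[4]>3])
E
```

```text
tap profile: rows 190-235, value (R) columns 274..278 / 266..270, now and start
188 [143 101  56] [145 106  58] [136 100  61]
189 [144 101  57] [140  98  53] [139 102  65]
190 [143 101  58] [141  99  54] [136 100  64]
191 [144 102  58] [144 101  54] [136 102  65]
192 [144 101  57] [145 101  54] [137 100  64]
193 [144 102  58] [142  99  54] [137 101  65]
194 [144 103  59] [124  87  47] [138 103  66]
195 [140 103  59] [121  84  46] [137 105  68]
196 [124  88  50] [132  92  50] [137 103  66]
197 [132  93  52] [144 102  55] [136 101  66]
198 [141 100  56] [145 107  58] [136 104  67]
199 [142 103  58] [145 107  58] [138 104  67]
200 [134  95  54] [143 101  54] [138 102  65]
201 [120  84  48] [134  93  50] [138 101  64]
202 [99 70 40] [120  83  45] [138 102  65]
203 [86 62 36] [104  72  39] [136 102  65]
204 [128  93  53] [86 60 32] [122  92  60]
205 [142 102  58] [77 53 29] [113  84  56]
206 [144 102  58] [102  72  39] [114  84  56]
207 [145 105  59] [114  81  44] [117  87  58]
208 [144 106  60] [117  82  44] [117  87  57]
209 [143 104  59] [116  82  44] [113  84  55]
210 [142 100  56] [117  82  45] [105  78  51]
211 [141  99  55] [133  95  52] [92 69 44]
212 [142 103  57] [145 107  59] [82 61 40]
213 [142 104  58] [146 108  59] [89 65 42]
214 [142 106  59] [146 108  60] [114  84  52]
215 [141 105  59] [146 104  57] [128  98  59]
216 [131  94  52] [146 105  58] [128  93  56]
217 [129  94  52] [146 108  60] [116  86  50]
218 [129  94  52] [146 108  60] [114  84  50]
219 [129  95  52] [145 110  60] [113  84  50]
220 [130  95  52] [146 107  58] [103  75  44]
221 [129  93  50] [146 106  58] [88 62 37]
nearpan [([11, 14, 5, 1, 5], [313.0, 250.0])]
farpan [([24, 20, 8, 2, 9], [325.8, 170.9])]
```

The tap neck spans rows 195.6–203.7, centre 199.65, against 202.2 predicted for 180°, so the cask is at about 187°. I press on top and roll it back about 7°.

Call:
step_arm(
  targets=[
    [[0.25,0.99,0,0,0,0,0],[0.25,0.99,0,0,0,0,0],[0.25,0.99,0,0,0,0,0],[0.25,0.99,0,0,0,0,0],[0.25,0.99,0,0,0,0,0]],
  ],
)

```text
t: 23.72
ee_pos: [562.2, -99.3, 458.9]
orientation: [3.141, 0.059, -0.001]
ft_force: [0.1, -0.4, 0.9]
width: 0.6
grasp_force: 0.0
```

Call:
step_arm(
  targets=[
    [[0.28,0.99,0,0,0,0,0],[0,0,-0.5,0,0,0,0],[0,0,-0.3,0,0,0,0],[0,0,-0.15,0,0,0,0],[0,0,0,0,0,0,0]],
  ],
)

```text
t: 24.35
ee_pos: [575.5, -52.6, 412.5]
orientation: [-3.141, -0.056, -0.002]
ft_force: [0.6, 0.2, 2.0]
width: 0.3
grasp_force: 0.9
```

```bash
python3 -c "
from h import *;st()"
```

```text
t 24.35 p [575.5 -52.6 412.5] tilt -0.1 tip R 80.6 th 3.1 y -38.7 F [0.6 0.2 2. ] q [-0.11  0.35  1.73  0.    1.07  1.42]
```

Call:
step_arm(
  targets=[
    [[0,0,-0.03,0,0,0,0],[-0.06,0,0,0,0,0,0],[-0.07,0,0,0,0,0,0],[-0.07,0,0,0,0,0,0],[0,0,0,0,0,0,0]],
  ],
)

```text
t: 24.98
ee_pos: [565.7, -52.9, 412.8]
orientation: [3.141, 0.056, 0.008]
ft_force: [0.8, 1.3, 10.3]
width: 0.6
grasp_force: 5.3
```

Call:
step_arm(
  targets=[
    [[0,0,0.2,0,0,0,0],[0,0,0.5,0,0,0,0],[-0.28,-0.99,0.3,0,0,0,0],[-0.25,-0.99,0,0,0,0,0],[-0.25,-0.99,0,0,0,0,0]],
  ],
)

```text
t: 25.6
ee_pos: [524.9, -202.4, 461.1]
orientation: [3.141, 0.057, -0.0]
ft_force: [-0.0, -0.7, 0.7]
width: 0.5
grasp_force: 0.0
```

Call:
step_arm(
  targets=[
    [[-0.25,-0.99,0,0,0,0,0],[-0.25,-0.99,0,0,0,0,0],[-0.25,-0.99,0,0,0,0,0],[0,0,0,0,0,0,0],[0,0,0,0,0,0,0]],
  ],
)

```text
t: 26.22
ee_pos: [487.8, -349.2, 460.4]
orientation: [-3.14, -0.056, 0.001]
ft_force: [-0.2, -0.2, -0.1]
width: 0.2
grasp_force: 0.0
```

```bash
python3 - <<'E'
from h import *
st();d=snap('top');b=d['pixels'].astype(int)
for r in range(194,212): print(r,b[r,275:279].mean(0).round().astype(int))
import pickle
s0=pickle.load(open('d0.pkl','rb'))['side']; s=snap('side')
# is the arm free of the line from side camera to the pan?  gray blobs in pan area seen by side camera
for p in ([400,-20,5],[480,-20,10],[540,-20,10],[570,-20,10],[570,40,10],[570,-70,10],[700,-20,10]): print(p,proj(s,p).round(),proj(d,p).round())
E
```

```text
t 26.225 p [ 487.8 -349.2  460.4] tilt 0.0 tip R 159.1 th -36.2 y -332.2 F [-0.2 -0.2 -0.1] q [-0.64  0.33  1.64  0.    1.18  0.89]
194 [144 104  59]
195 [144 106  61]
196 [142 103  59]
197 [126  89  51]
198 [124  86  50]
199 [134  95  54]
200 [142 101  56]
201 [142 102  58]
202 [132  93  54]
203 [114  81  46]
204 [94 67 39]
205 [92 65 38]
206 [139  98  56]
207 [144 104  58]
208 [145 107  60]
209 [144 104  59]
210 [142 101  57]
211 [142  99  56]
[400, -20, 5] [331. 314.] [328. 277.]
[480, -20, 10] [326. 290.] [328. 247.]
[540, -20, 10] [322. 275.] [329. 225.]
[570, -20, 10] [321. 268.] [329. 214.]
[570, 40, 10] [297. 270.] [307. 213.]
[570, -70, 10] [340. 266.] [347. 214.]
[700, -20, 10] [314. 239.] [330. 166.]
```

The tap neck centre is now 201.5, so the cask is at about 182°. Next I check the balls under the cask, for which I need the wrist camera's geometry.

```bash
python3 - <<'E'
from h import *
d=snap('wrist');o=readout.get_obs();R=Ro.from_rotvec(o['orientation'])
c,r=ray(d,320,240);ct=R.inv().apply(c-o['ee_pos']);rt=R.inv().apply(r)
print(ct.round(1),rt.round(3))
for side in(1,):
  for tilt in (36,44,52,60):
    Q=Ro.from_euler('y',tilt,degrees=True)*Ro.from_rotvec([np.pi,0.058,0])
    for el in (36,42):
        # put camera 330 mm from target at elevation el, on +x side
        for dist in(330,420):
            C=np.array([570,-14,13])+dist*np.array([np.cos(np.radians(el)),0,np.sin(np.radians(el))])
            P=C-Q.apply(ct); v=Q.inv().apply(np.array([570,-14,13])-C); cosang=v@rt/np.linalg.norm(v)
            tip=P+182*Q.apply([0,0,1])
            print(tilt,el,dist,'TCP',P.round(0),'off-axis',np.degrees(np.arccos(cosang)).round(0),'tip',tip.round(0),'r',np.hypot(*P[:2]).round(0))
print(np.array(d['intrinsics']).round(0).tolist())
E
```

```text
[73.2  1.  19.7] [-0.277 -0.015  0.961]
36 36 330 TCP [789. -16. 266.] off-axis 2.0 tip [682. -16. 119.] r 789.0
36 36 420 TCP [862. -16. 319.] off-axis 2.0 tip [755. -16. 172.] r 862.0
36 42 330 TCP [768. -16. 293.] off-axis 4.0 tip [661. -16. 146.] r 768.0
36 42 420 TCP [834. -16. 353.] off-axis 4.0 tip [727. -16. 206.] r 835.0
44 36 330 TCP [798. -16. 272.] off-axis 6.0 tip [672. -16. 141.] r 798.0
44 36 420 TCP [871. -16. 325.] off-axis 6.0 tip [744. -16. 194.] r 871.0
44 42 330 TCP [776. -16. 299.] off-axis 12.0 tip [650. -16. 168.] r 776.0
44 42 420 TCP [843. -16. 359.] off-axis 12.0 tip [717. -16. 228.] r 843.0
52 36 330 TCP [807. -16. 277.] off-axis 14.0 tip [664. -16. 165.] r 808.0
52 36 420 TCP [880. -16. 330.] off-axis 14.0 tip [737. -16. 218.] r 880.0
52 42 330 TCP [786. -16. 304.] off-axis 20.0 tip [642. -16. 192.] r 786.0
52 42 420 TCP [853. -16. 364.] off-axis 20.0 tip [709. -16. 252.] r 853.0
60 36 330 TCP [817. -16. 280.] off-axis 22.0 tip [660. -16. 189.] r 818.0
60 36 420 TCP [890. -16. 333.] off-axis 22.0 tip [733. -16. 242.] r 890.0
60 42 330 TCP [796. -16. 307.] off-axis 28.0 tip [638. -16. 216.] r 796.0
60 42 420 TCP [863. -16. 367.] off-axis 28.0 tip [705. -16. 276.] r 863.0
[[414.0, 0.0, 326.0], [0.0, 414.0, 237.0], [0.0, 0.0, 1.0]]
```

Call:
step_arm(
  targets=[
    [[0.73,0.67,0,-0.035,1,0,0],[0.73,0.67,0,-0.035,1,0,0],[0.73,0.67,0,-0.035,1,0,0],[0.73,0.67,0,-0.035,1,0,0],[0.73,0.67,0,-0.035,1,0,0]],
  ],
)

```text
t: 27.0
ee_pos: [671.8, -179.0, 460.9]
orientation: [3.086, 0.06, -0.548]
ft_force: [0.5, 0.5, 0.2]
width: 0.3
grasp_force: 0.0
```

Call:
step_arm(
  targets=[
    [[0.73,0.67,0,-0.035,1,0,0],[0.73,0.67,-0.3,-0.035,1,0,0],[0.73,0.67,-0.6,-0.035,1,0,0],[0.73,0.67,-0.8,-0.035,1,0,0],[0.73,0.67,-0.8,0,0,0,0]],
  ],
)

```text
t: 27.62
ee_pos: [852.7, -12.5, 335.6]
orientation: [2.976, 0.058, -0.969]
ft_force: [0.6, 0.4, 0.0]
width: 0.5
grasp_force: 0.0
```

Call:
step_arm(
  targets=[
    [[0,0,0,0,0,0,0],[0,0,0,0,0,0,0],[0,0,0,0,0,0,0],[0,0,0,0,0,0,0],[0,0,0,0,0,0,0]],
  ],
)

```text
t: 28.25
ee_pos: [851.6, -16.3, 338.9]
orientation: [2.979, 0.053, -0.965]
ft_force: [0.1, 0.5, 0.5]
width: 0.6
grasp_force: 0.0
```

```bash
python3 - <<'E'
from h import *
import pickle
st();d=snap('wrist');pickle.dump(d,open('w8.pkl','wb'))
for p in ([676,-14,98],[640,-14,3],[570,-14,13],[570,40,13],[570,-70,13],[520,-14,13],[480,-14,13],[464,-14,98]): print(p,proj(d,p).round())
g=cv2.cvtColor(d['pixels'],cv2.COLOR_RGB2GRAY);hsv=cv2.cvtColor(d['pixels'],cv2.COLOR_RGB2HSV)
u0,v0=proj(d,[570,-14,13]).astype(int)
sub=d['pixels'][v0-110:v0+110:5,u0-130:u0+130:6].astype(int)
print('legend: brightness/26 where grey, . where coloured; origin',u0-130,v0-110)
for r in sub: print(''.join('.' if p.max()-p.min()>35 else str(min(9,p.max()//26)) for p in r))
E
```

```text
t 28.25 p [851.6 -16.3 338.9] tilt 35.9 tip R 179.6 th 76.6 y -12.1 F [0.1 0.5 0.5] q [-0.03  0.99  0.8  -0.04  1.98  1.5 ]
[676, -14, 98] [313. 231.]
[640, -14, 3] [314. 175.]
[570, -14, 13] [313. 233.]
[570, 40, 13] [260. 231.]
[570, -70, 13] [368. 234.]
[520, -14, 13] [313. 261.]
[480, -14, 13] [312. 280.]
[464, -14, 98] [311. 354.]
legend: brightness/26 where grey, . where coloured; origin 183 122
....8888888666666666666666666666644444......
....8334889999988744444445888899987434......
.....344888888888844444447888888886434......
.....544888888888888444447888888888334......
.....944444444444444444447888888887337......
.....843444444444444444444444444444336......
......4334666666666666666666666654433.......
......6334466666664444444444444444435.......
......5334455444444444444444444444437.......
......4334444444444444444554455554438.......
......4334444444444444446888888887634.......
............................................
............................................
............................................
............................................
....................
[... 584 characters left out ...]
44444444444411111........
.......111123.................321111........
.....33..333...................333..33......
.3..33...333..........2...2....333...33..3..
3..333..333..........2221222...333...333..33
...33...333..........2221222...333...333...3
..333...333.........22221222...333....33...3
..333...333.........22221222....433...33...3
..33....333.........222212222...444...34....
..33...3333.........222112222...444...444...
.333...333..........222112222...444...444...
.333...333.........22221122222..554....44...
.333...333.........22221122222..555....44...
.332222222222222221111111211112.333....33...
.3211111111111111111111112111111111111111111
33111111111111111111111112111111111111111111
```

```bash
python3 - <<'E'
from h import *
import pickle
d=pickle.load(open('w8.pkl','rb'));g=cv2.cvtColor(d['pixels'],cv2.COLOR_RGB2GRAY).astype(int)
for v in range(216,268,2): print(v,''.join(chr(ord('A')+min(25,max(0,(x-40)//5))) for x in g[v,255:375:1]))
E
```

```text
216 PPPPPPPPPPPPPPPOPOPPPPOPPPPPOOOPPPPPOMKKLMNNNNPPONNNMMMLLMMKKLMNNNNOPONNNMMMLLNOOOOOOPPPPPPPOOPPPPPPPPPPPPPPPPPPPPPPPPPP
218 PPPOPPQPPPPPPPOOPPOOPPPPOPPOOOOPPPPPOMLMNNNNOOPPOONNNNNMMMLKLLMNNOOOPPPOONNNMLMOOPOOPPPPOOPPPPPPPPPPPPPPPPPPPPPPPPPPPPPP
220 PPPOPPPPPPPPPPOPOPOPPPOPPPPOOOOOOPPOPNMNNNOOPPPPPOONONNNMNNMLMMNNOPQPPPPPOONMMNOPOOOOPPOOOPPOPPPPPPPPPPPPPPPPPQPPPPPPPPP
222 PPPPPPPPPPPPPPPOPPPPOPOPPPPPOOOOOPOPPONNNOOOPPPQQQPOOOONOPONMMNNNOPQRQQPPOOONNOPPPOOOPPPOPPOOPPPOPPPPPPPPPPPPPPPPOPPPPPP
224 PPPPOPPPPPPPPPOPPPPPPPOOPPPPOOOOOPPPPPONNOOOOOPPPPOOPOOOPOOPONMNNOOPQPPPPPOONOOOPPOOPPPOPOOOPPPPPPPPPPPPPPPPPPPPPPPPPPPP
226 PPPPPPPPPPPPPPPOPOPOOPPOOPPOPOOOOPPPOPPOONONOOOOOOOOOOPPPPPPPOOONNNOPPPOOOOOPPOOPOOOOPPOPOOOPPPOPPPPPPPPPPPPPPPPPOPPPPPP
228 PPPPOOPPPPPPPPPOPPOPOOOOOPOPPOOOOPPPPOPOOOOOOOOOOOOOOOPPPPPPPPPOOOOOOOOOOPOOOOPOOOOOPPPPPOOOPPPPPPPPPPPPPPPPPPPPPPPPPPPP
230 POPPPOOPPPPPPPPPOPPOOOOOOPPOPOOOOOPPOPPPOOOOOOOPPOOOOOPPPPOPPPOOPOPPPPOOPPPOPOOOOPOOOOPPOPOOPPPOPPPPPPPPPPPPPPPPNIEEEEEE
232 PPPOOOOPPPPPPPPPOOPPPOOOOOPPPPOOOOPPPPPPOOOOOPPPOOOPOOOPPPOPPPOOOOPPPPOOPPOPPOOOPOOOOPPOOOOPOPPP
[... 1449 characters left out ...]
OPPPPPOOOONOPOPPPONNNOOPOOPOOOOOOOOOOOOPOOOOOOOOPOPPOOOOPPPPPPPPPOKDAAABCCC
258 HKNOOOOOOOOOOOOOOOPOOOOOOOOOOOOOOOOOOOOOOOOOOOOOOOOOOONOOOPOPOOOONNOPOOOOOOOOOOOOOOOOOOOOOOOOPPPOPOOOPPPPPPPPPOKDAAACCCC
260 IJMOOOOOOOQQPPPPPPOOOOOOOOOOOOOOOOONOOOOOOOOOOOOOOOOOONOOOPOOOOOOOOOPPPOOOOOOOOOOOOOOOOOOOOPOOPPPOOOOOPPPPPPOOOMFAAAAAAA
262 IJKNOOOOOOQSURPOOOOOOOOOOOOONOOOOOOONOOOOONONNMMMMMMLMLLLMMMNNMMMMNOOOOOOOOOOOOOOOOOOOOOOOOOOOOPPOOOOPPPPPPPOPPNHAAAAAAA
264 JJJLOOOOONMMPPONMLLLLLKLKKJIIIIIHHHHGGFFFEEFEEEEEEDDDDEDDDEDEEDEDDEEEEFGGFGGHHHIIIIJIKKKKKLLLLMLMMMMNNOPPPPONOOOIAAAAAAA
266 IIGFGGFEEEEEEEEEEDEDDDDDDDDDDDDDDDDDDDDDDDDDDDDDDDDDDDCEDDDDDDDDDDDDDDDDDDDDDDDDDDDDDDDDDDDDDDDDDEDEDEEFFGFGHJJJIFBAAAAA
```

The scene in this view is upside down, with four ball-sized blobs about 20 px across: two at (303,248) and (325,248), and two partly behind the beam at (303,215) and (326,215). I shift the camera to confirm that all four lie on the pan floor.

Call:
step_arm(
  targets=[
    [[-0.5,0,0.6,0,0,0,0],[-0.3,0,0.5,0,0,0,0],[0,0,0,0,0,0,0],[0,0,0,0,0,0,0],[0,0,0,0,0,0,0]],
  ],
)

```text
t: 28.92
ee_pos: [811.9, -15.6, 390.1]
orientation: [2.977, 0.055, -0.971]
ft_force: [-0.6, -0.5, 0.0]
width: 0.8
grasp_force: 0.0
```

```bash
python3 - <<'E'
from h import *
import pickle
st();d0=pickle.load(open('w8.pkl','rb'));d=snap('wrist')
for u,v in ((303,248),(325,248),(303,215),(326,215)):
    p=onz(d0,u,v,13);q=onz(d0,u,v,30);print(p.round(),proj(d,p).round(),'if z30',proj(d,q).round())
g=cv2.cvtColor(d['pixels'],cv2.COLOR_RGB2GRAY).astype(int)
u,v=proj(d,[570,-14,13]).astype(int)
for r in range(v-50,v+50,3): print(r,''.join(chr(ord('A')+min(25,max(0,(x-40)//5))) for x in g[r,u-60:u+60:1]))
print('u0',u-60)
E
```

```text
t 28.925 p [811.9 -15.6 390.1] tilt 36.1 tip R 163.6 th 55.3 y -10.0 F [-0.6 -0.5  0. ] q [-0.03  0.87  0.92 -0.04  1.98  1.5 ]
[543.  -3.  13.] [305. 186.] if z30 [305. 182.]
[544. -27.  13.] [327. 186.] if z30 [327. 182.]
[597.  -4.  13.] [305. 147.] if z30 [305. 142.]
[597. -26.  13.] [328. 147.] if z30 [328. 142.]
117 TTTTTTTTTTTTUTUUTTUUUUTUTTUTTUTUTUUUUTTUTTUUTTTTUTTTUUTTUUUTTTTTTTUUTUUTTTTTUTUTTTTTTUTTTTTTTTUTTTTTTTTTTTTTTTTTTTTTTTTT
120 TTTTTTTTTTTTTTTTTTTTTTTTTTTTTTTTTTTTTTTTTTTTTTTTTTTTTTTUTTTTTTTTTTTUTTTTTTTTTTTTTTTTTTTTTTTTTTTTTTTTTTTTTTTTTTTTTTTTSTTT
123 UUUUUTUTUUUUUUUUUUUUUUUUUTUUUUUUUUUUUUUUUUUUUUUUUUUUUUUUUUUUUUUUUUUUUUUUUUUUUUUUUUUUUUUUUUUUUUUUUUTUVZZZZZZZZZZZZZZZZZZZ
126 PPPPPPPPPPPPPPPPPPPPPPPPQPPPPPPPQPPQPPPPPPPPPPPPPPPPPPPQQPPPPPPPPPPPRYZZZZZZZZZZZZZZZZZZZZZZZZZZZZZZWRRRRRRRRRRRRRRRQQRR
129 PPPQQPPPPPPPPPPPPPPPPPPPPQPPOOPPPPPPPPOPPOPPPPPPPPPPPOPPQPPPPPPPPPPPPQPPPOPPPPPPPPPPPOPQRQPPPPPPOPPPPPPPPPPPPPPPPPPPPOPP
132 PPPPPPPPPPPPPPPPPPPPPPOPPPPPOOPPQPPPPPPPOPOPPPPPPPPOOPOPQPPPPPPPPPPPPPPPOOOPPPPPPPPPPOOPPPPPPPPPPPPOPPPPPPPPPPPPPQPPPPPP
135 PPPPPPQQPPPPPPOPPPPPPPPPPP
[... 2776 characters left out ...]
DDEDDCDDDDDDDDDDEDDDCEDDDDDDDDCDDDDDDDDEEEEDDDDDDEDEDDDDDDDDDDDDEFJM
204 EDEEDEEDEEEEEDDEDEEDEEEDDDEEEEDEEEEEDEDEEEDDDDEDDEDDDDEDDDEEEDDDEDEDEDDDDDDEDEDDDDDDDDDDDDEEDEDEDDDDDDDDDDDDDDDEEDDDEEIM
207 DEDDDDDDDDDDDCDDDDDDDCDDDDDDDDDDDDDDDDDDDDDDDDDDDDDDDDDDDDDDDDDDDDDDEDDDDDDDDDDDDDDDDDDDDCDDEDDDDDEDDDEDDDDDDDEEEEEEEEGL
210 DDDDDDDDDDDDDDDDDDDDDDDDDDDDDEDEEDDDDDDDDEEDDEDDEDEEDDEEDEEEEEEEEEEEEEDEEDEEEDDEDDDEDDDEDDEEDDDDDDDEEDDDDDDDDDEEFFFEEEFK
213 DEDDDDEDEDEDDDDEDEEDEEEDDEEEDDEEEEEEEDEEDEEEEEEEDEEEEEEEEEEEEEEEEEDDDDEEEEDDDDDDDDDDDDDDDCDDDDDDDDDDDDDDCDCDDDDEFEEEEEFJ
216 EDEEEEEEEEEEEEEEEEEEEEEEDDEEEEEEEEEEEEEEEEEEEEEEEEEDEEEEEEDEEEEEEEEEEEEEEEEEEEEEEEEEEEEEEEEFGGGFFFFFFEEEEFEEEEEGIIIIIIHI
u0 255
```

All four balls are on the pan floor in the new view: one pair fully visible at (305,150) and (328,150), and the tops of the other pair at row 180. Those spots match z = 13 mm within a few pixels. The arm is clear of everything, so I hand in.

```bash
python3 -c "
from h import *;print(ctrl.close_job())"
```

```text
the job is handed in; nothing more can be done
None
```

I handed the job in at about 29 s: the bung stands in the white tray, the cask's bung hole points down (measured at about 182°, give or take 2°), all four balls are in the pan, and I saw nothing else on the table moved, though I ran no final check on it.

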